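# Slide a loaded breaker tray across the gap into the printer's infeed dock

### The arm

A 7-joint arm with a two-finger parallel gripper is mounted at the origin on a cart in front of the work surface, level with it; the furniture and walls round the work are solid. World frame = base frame: x ahead of the robot, y to its left, z up, the work surface at z = 0. Lengths are in m, angles in rad, forces in N, time in s.
With the tool pointing down it reaches from about 0.4 to 0.875 m from the base axis. Payload 6.5 kg.
Tool frame: the origin (TCP) lies midway between the tips of the shut fingers; the grasp point (between the pads) lies 19 mm behind it (bot.grasp_offset is the distance from the TCP to the grasp point, in m); z points along the fingers, y is the direction in which the jaws open and shut (so a half turn about z gives the same grasp; the last joint's range is limited). The gripper opens to 88 mm and grips with 3 to 60 N. Pads are 18 mm wide; open, the fingers measure 123 mm over their backs; the gripper's body (75 mm by 187 mm) begins 45 mm behind the grasp point.
Start: joints at [-1.249, 0.536, -0.004, 1.538, 0.003, 1.067, -0.071], TCP at [0.246, 0.602, 0.239] pointing down, gripper open.
Joint ranges: [-2.7, 2.7], [-0.37, 2.16], [-1.27, 1.26], [0.24, 2.4], [-1.31, 4.45], [0.19, 1.91], [-2.76, 2.76]. Speed limits (rad/s): [2.39, 2.39, 3.14, 3.14, 3.14, 3.14, 3.14].

### API

Orientations are given as a 3x3 rotation matrix whose columns are the frame's x, y, z axes.
In Python, from plant import bot gives the robot as it stands. The module is installed in compiled form; this text tells all that it offers.
- The arm moves only by the tool drive_tool, never from a script. Its argument "commands" is a list of rows, each an object of numbers: "x", "y", "z": the shift along the tool's x, y, z in mm; "roll": the turn about the tool's z in degrees. In form: [{"x": .., "y": .., "z": .., "roll": ..}, ...]. A call has 1 to 20 rows; each row is the pose to reach, as a shift and turn from the pose commanded when the call began, along the tool's axes at that moment; what a row does not reach only later rows make up. A row lasts 1/8 s, in which the tool goes at most 62.5 mm and 10.7 degrees, less where a joint would pass 70% of its speed; a pose out of reach is approached as far as the arm can. A call with a gripper value outside its range is refused whole. "gripper" is the opening, from 0 (shut) to 1 (fully open), set as the call begins (left out, the last holds). The fingers move at their own pace and stop on an object; "squeeze" is the grip in N (left out, the last holds). Time passes only in rows, so rows that repeat a pose let the fingers close. It gives the time, the measured TCP pose, the force and the opening at its end, in the units of the state.
- bot.state(): the state, without advancing time (a new reading comes with each control period).
- bot.camera(name): name is "side" or "top" or "wrist"; returns (picture, depth): 420x560x3 uint8, red, green, blue; 420x560 float32, m along the optical axis (not along the pixel's ray), 0 where there is no reading.
- bot.camera_params(name): a dict with "intrinsics" (3x3 intrinsics, pixels), "origin" and "rotation" of the camera in the world. Camera axes: x right, y down, z forward; pixel columns grow to the right and rows downward; lengths in m; the calibration is good to about 2 mm. A picture is of the moment at which its call begins: read the wrist's pose just before it. camera_params takes no time and is no camera call; for the wrist camera it gives the pose at the moment of the call.
- bot.job_done(): hands the job in, once; it reports no verdict.
The state is a dict: "t": time; "qpos": joint angles; "qd": joint speeds; "effort": joint torques, N m; "tool_pos": TCP position; "orientation": TCP orientation; "ft_force": force on the tool from outside, world axes, zero at the start; "ft_torque": the same for the moment, N m; "gripper_width": opening from 0.0 (shut) to 1.0 (fully open).
Only numpy, scipy, OpenCV 4.12 (cv2) and the standard library are available. Lean on these libraries where they do the work, as an engineer would, in place of code of your own. Each camera call takes 0.05 s, during which the arm holds its last target.

### The job

Slide the tray with the two breakers off the loading stand, across the open gap and in between the guides of the dock, until its nose is home against the rubber bumper with the brass plunger pushed in, and leave it there. Do not lift the tray: keep it level and down on the tops, hold its nose from sagging into the gap on the way, and feel for the bumper gently, since it can be set anywhere along its slide. Leave the breakers standing in the tray and the other things on the table alone.

Things in the scene. Friction and masses are not known exactly. Their poses are not given: they have to be found in the camera images.
- tray: Loose grey tray, 170 long x 100 wide (mm), floor 4, side walls 20 high; with breakers about 0.7 kg (varies by a fifth). Origin: centre of its underside; +x to the nose (leading end, x = +85), z up; open tail at x = -85. The breakers' nest is x = +2 to +81 (divider behind it 18 high), so it balances at x = +25 or so: past the stand's edge the nose drops unless the tail end is held.
- grip_bar (a point): Centre of the top of the tray's upright grip bar, across its tail part (tray x = -56, 50 above its underside): 12 thick along the tray's x, 60 wide along y, 46 tall above the floor. The floor is free for fingers 48 mm before the bar and out to the open tail end, 23 mm behind it.
- stand: Fixed sheet-metal loading stand, 180 long x 140 wide, flat top 50 above the table; the tray starts on it. Origin: centre of its footprint on the table; +x is the push direction, parallel to the dock's x. Its edge at the gap is x = +90.
- dock: Fixed sheet-metal dock, flat top 50 above the table, level with the stand's, from x = -80 to +160. Origin on the table; +x is the push direction. Two steel side guides along x, inner faces at y = +-53 (3 mm play each side of the tray), 16 high above the top, flared entrance (x = -97 to -62). The tray home lies at y = 0, its x along the dock's, its centre at x = -7 to +28. Never press on it over 25 N.
- dock_mouth (a point): Middle of the dock's entry edge (dock x = -95), 5 mm below its top; a lip ramps from here up to the flat top over 15 mm. The gap from the stand's edge to here is 88 to 98 mm.
- stop: Fixed grey block 34 x 90 x 34 with two black knobs on the dock's far end. Origin: foot of its front face, dock x = +125; turned like the dock. A black rubber bumper bar (80 wide, 20 high) is clamped before it: the rubber face is 12 to 47 mm before the block's front face; the setting varies, is not measured and does not yield. Over 15 N of push on bumper and plunger is not allowed.
- plunger (a joint): Brass sensing plunger, 12 diameter, in the middle of the bumper: 0 m = out, its tip 6 mm proud of the rubber face; grows as the tray's nose pushes it in; about 0.006 = tray home on the rubber. A light spring (0.5 to 0.9 N) pushes back; the resting tray's friction holds against it. More than 0.0045 counts as home.
- breaker_1: White two-pole breaker with orange toggle, 83 x 37 x 71, about 0.21 kg, standing loose in the tray's nest next to the divider. Origin: centre of its underside; z up.
- breaker_4: White two-pole breaker like the other, standing loose in the nest next to the tray's nose. Origin: centre of its underside; z up.
- screwdriver: Bystander: screwdriver with red handle, 198 long, lying beyond the work. Origin: centre of its underside.
- spare_pad: Bystander: pale silicone printing pad on a wooden backing, 48 x 48 x 44. Origin: centre of its underside.

How it is judged:
At the end, for the whole second after the job is handed in: The tray lies flat on the dock between its guides (within 6 mm of the centre line, 0.07 rad of its direction and 3 mm of the top's height), at rest, its nose holding the plunger more than 4.5 mm in; both breakers stand upright in the tray's nest (value of joint plunger above 0.0045 m and z of tray in the frame of dock between 0.047 and 0.053 m and x of tray in the frame of dock above -0.01 m and y of tray in the frame of dock between -0.006 and 0.006 m and angle between the x axis of tray and the x axis of dock, either way round below 0.07 rad and angle between tray's own z axis and vertical below 0.03 rad and linear speed of tray below 0.01 m/s and x of breaker_1 in the frame of tray between 0.008 and 0.075 m and y of breaker_1 in the frame of tray between -0.02 and 0.02 m and z of each of breaker_1, breaker_4 in the frame of tray below 0.012 m and angle between each of breaker_1, breaker_4's own z axis and vertical below 0.15 rad and x of breaker_4 in the frame of tray between 0.008 and 0.075 m and y of breaker_4 in the frame of tray between -0.02 and 0.02 m); the robot touches nothing.
It fails at once if the tray tips or sags by more than 0.06 rad, or is lifted more than 10 mm off the tops (angle between tray's own z axis and vertical above 0.06 rad or z of tray in the frame of stand above 0.06 m).
It fails at once if the tray is pushed against the stop with more than 15 N (contact force between tray and stop above 15 N).
It fails at once if the tray is pressed or jammed on the dock with more than 25 N (contact force between tray and dock above 25 N).
It fails at once if a breaker tips or leaves its nest (not (x of breaker_1 in the frame of tray between 0.008 and 0.075 m and y of breaker_1 in the frame of tray between -0.02 and 0.02 m and z of each of breaker_1, breaker_4 in the frame of tray below 0.012 m and angle between each of breaker_1, breaker_4's own z axis and vertical below 0.15 rad and x of breaker_4 in the frame of tray between 0.008 and 0.075 m and y of breaker_4 in the frame of tray between -0.02 and 0.02 m)).
It fails at once if a bystander is moved more than 20 mm (distance of any of screwdriver, spare_pad from where it was at the start of the episode above 0.02 m).
It also fails if it takes over 67 s, if anything falls off the work surface, if the arm or the gripper's body presses on something with over 40 N, if the wrist force passes 120 N, or if a joint passes its speed limit or range.

## Working session

There is one attempt and no reset: what is moved stays moved. The work goes in short steps, Python scripts to look and compute and a tool call to move; the robot and the scene stay as the last step left them, time stands still between calls to the robot, and variables do not carry over. Pictures are saved under pics/ and viewed, and the job is handed in when it is done.

Besides the shell and the picture viewer there is one more tool, called by a JSON object that holds its "name" and its "arguments". drive_tool: Moves the arm, as the interface text tells. Its arguments: {"type":"object","properties":{"commands":{"type":"array"},"gripper":{"type":"number"},"squeeze":{"type":"number"}},"required":["commands"]}

```bash
mkdir -p pics; cat > h.py <<'E'
import numpy as np, cv2
from plant import bot
def shot(name,fn):
    p=bot.camera_params(name); im,d=bot.camera(name)
    cv2.imwrite('pics/'+fn+'.png',im[:,:,::-1]); np.savez('pics/'+fn+'.npz',im=im,d=d,K=p['intrinsics'],o=p['origin'],R=p['rotation'])
    return im,d,p
def load(fn):
    z=np.load('pics/'+fn+'.npz'); return z['im'],z['d'],z['K'],z['o'],z['R']
def cloud(fn):
    im,d,K,o,R=load(fn); v,u=np.mgrid[:d.shape[0],:d.shape[1]]
    c=np.stack([(u-K[0,2])/K[0,0]*d,(v-K[1,2])/K[1,1]*d,d],-1)
    return im,d,c@R.T+o
def ray(fn,u,v,z):
    im,d,K,o,R=load(fn); r=R@np.linalg.solve(K,[u,v,1.]); return o+r*(z-o[2])/r[2]
E
python3 - <<'E'
from h import *
np.set_printoptions(precision=4,suppress=True)
s=bot.state()
for k in s: print(k,np.array(s[k]))
print(bot.grasp_offset)
for n in ['side','top','wrist']:
    im,d,p=shot(n,n+'0'); print(n,p['origin'],p['rotation'],p['intrinsics'])
E
```

```text
t 0.0
qpos [-1.2492  0.5372 -0.0044  1.5388  0.0026  1.0673 -0.0712]
qd [ 0.0001 -0.0003 -0.0016  0.0009 -0.0024 -0.0004 -0.0016]
effort [ -0.0003 -57.0972   0.9909 -25.1612  -0.0562   0.0177   0.0002]
tool_pos [0.2456 0.6012 0.2378]
orientation [[-0.9258  0.3781 -0.0005]
 [ 0.3781  0.9258 -0.0016]
 [-0.0001 -0.0017 -1.    ]]
ft_force [ 0.0524 -0.5757 -0.6688]
ft_torque [ 0.0022 -0.0136  0.0097]
gripper_width 1.0022221990355902
0.0187
side [1.1812 0.7242 0.6909] [[-0.7046  0.438  -0.5583]
 [ 0.7095  0.4235 -0.5632]
 [-0.0102 -0.793  -0.6092]] [[412.1233   0.     275.811 ]
 [  0.     412.1233 216.2446]
 [  0.       0.       1.    ]]
top [0.4137 0.1398 1.4211] [[ 0.0063 -0.9885  0.1511]
 [-1.     -0.0053  0.0069]
 [-0.006  -0.1511 -0.9885]] [[544.0276   0.     282.6871]
 [  0.     544.0276 215.4327]
 [  0.       0.       1.    ]]
wrist [0.1733 0.6302 0.3828] [[ 0.3792  0.8847  0.2712]
 [ 0.9253 -0.362  -0.1131]
 [-0.0019  0.2938 -0.9559]] [[359.0513   0.     284.7361]
 [  0.     359.0513 211.6629]
 [  0.       0.       1.    ]]
```

View pics/top0.png

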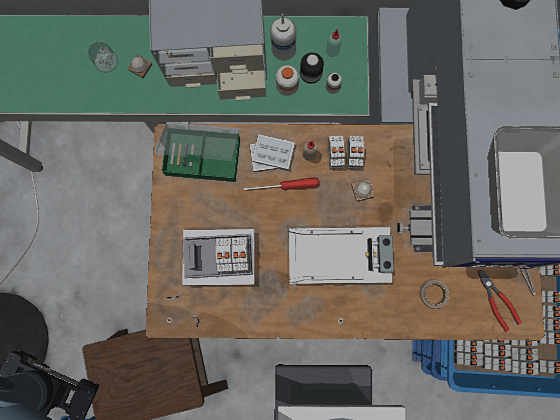

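View pics/side0.png

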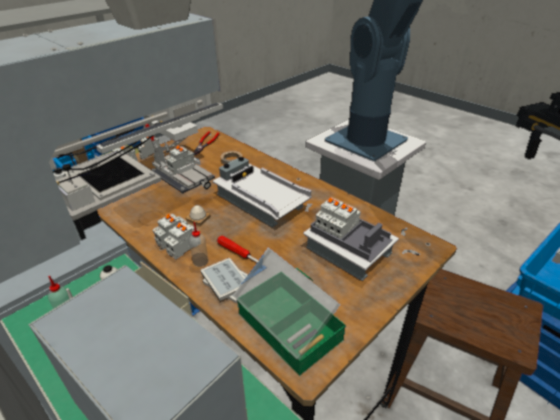

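View pics/wrist0.png

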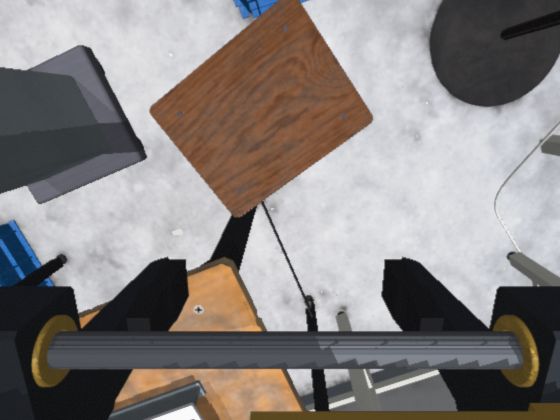

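```bash
python3 - <<'E'
from h import *
np.set_printoptions(precision=4,suppress=True)
im,d,P=cloud('top0')
c=cv2.resize(im[210:310,165:415],None,fx=3.2,fy=3.2,interpolation=cv2.INTER_CUBIC)
cv2.imwrite('pics/topz.png',c[:,:,::-1])
im,d,P2=cloud('side0')
c=cv2.resize(im[140:290,200:410],None,fx=3.8,fy=3.8,interpolation=cv2.INTER_CUBIC)
cv2.imwrite('pics/sidez.png',c[:,:,::-1])
for n,(lo,hi) in {'top50':(0.040,0.058),'wall':(0.063,0.078),'bar':(.09,.108),'brk':(.115,.14)}.items():
    m=((P[...,2]>lo)&(P[...,2]<hi)).astype(np.uint8)
    m[:200]=0;m[320:]=0;m[:,:165]=0;m[:,415:]=0
    k,l,st,ce=cv2.connectedComponentsWithStats(m)
    for i in range(1,k):
        if st[i,4]<25: continue
        pts=P[l==i]; r=cv2.minAreaRect(pts[:,:2].astype(np.float32)); print(n,st[i],np.array(r[0]),np.array(r[1]),r[2],np.median(pts[:,2]))
E
```

```text
top50 [ 288  227  104   57 4322] [0.5239 0.0063] [0.1405 0.2566] 1.022708773612976 0.050661336664154843
top50 [ 182  229   72   56 2039] [0.5183 0.313 ] [0.1395 0.1803] 0.42476096749305725 0.052752725778448584
top50 [373 245   5  19  71] [ 0.5262 -0.0844] [0.0116 0.0457] 89.92694091796875 0.051172049936795805
top50 [219 264  31  10  58] [0.4794 0.2683] [0.0195 0.078 ] 15.152098655700684 0.05438953011306724
wall [289 228  25   6  72] [0.5807 0.1034] [0.0611 0.0099] 83.12673950195312 0.06703208260697247
wall [315 230  47   4 146] [0.5806 0.0105] [0.0085 0.1151] 0.8239057064056396 0.06690821754123488
wall [185 234  67  44 310] [0.519  0.3096] [0.1005 0.1617] 3.5178382396698 0.07080993520288625
wall [366 236  14  35 242] [ 0.527  -0.0738] [0.0316 0.0844] 89.04489135742188 0.0727368924054349
wall [195 245   5  21  29] [0.5198 0.3643] [0.0091 0.0502] 83.76634979248047 0.07224621496401307
wall [289 276  75   7 232] [0.4655 0.041 ] [0.0117 0.1839] 3.594524621963501 0.06697178532362758
bar [232 237  15   7  92] [0.5542 0.2554] [0.0352 0.0154] 89.90296936035156 0.10108581766594815
bar [216 238  15   8  98] [0.5508 0.294 ] [0.0353 0.0176] 88.59368133544922 0.10072667554082182
bar [383 238   7   8  32] [ 0.5534 -0.1041] [0.0153 0.0159] 26.498714447021484 0.0927169366384939
bar [189 244   7  25 134] [0.5147 0.3693] [0.0588 0.013 ] 4.288205146789551 0.10069382533337745
bar [217 251  31  21 249] [0.5042 0.2716] [0.0476 0.0743] 3.1517412662506104 0.10013389757127222
bar [384 261   8   9  38] [ 0.4974 -0.1056] [0.0154 0.016 ] 46.70454406738281 0.09275196733022206
brk [215 245  16  19 242] [0.5194 0.292 ] [0.0443 0.0351] 5.315413951873779 0.11888813817823529
brk [231 244  16  19 241] [0.5214 0.2539] [0.0446 0.0354] 3.76229190826416 0.11890100481795374
```

View pics/topz.png

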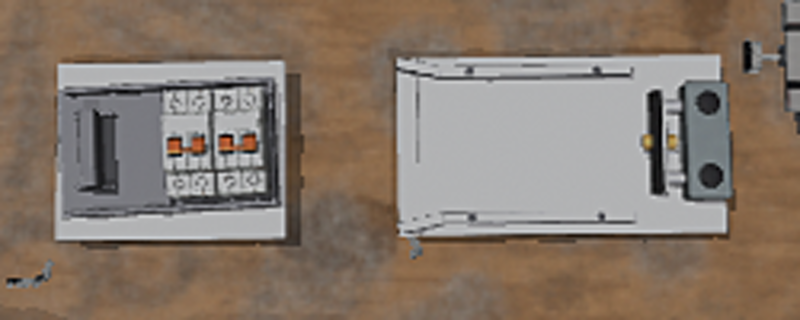

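View pics/sidez.png

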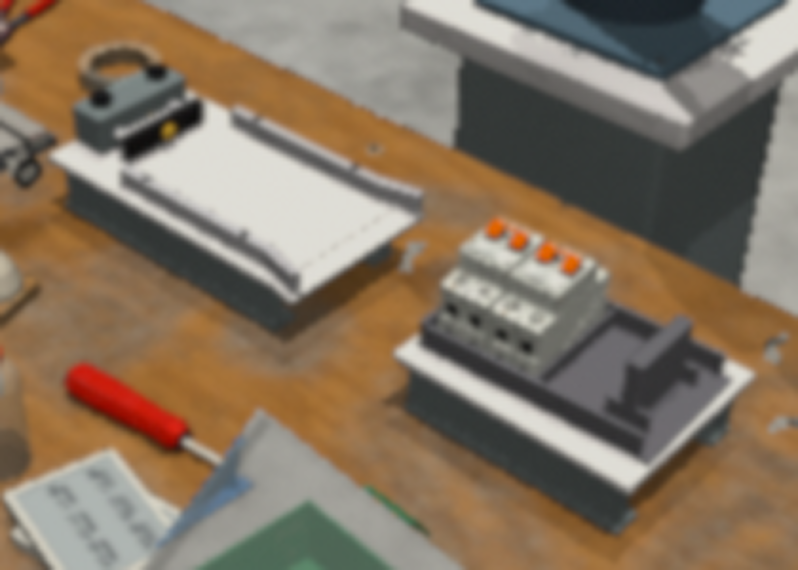

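```bash
cat > meas.py <<'E'
from h import *
np.set_printoptions(precision=4,suppress=True)
def xedges(fn,ylo,yhi,zlo,zhi,xlo=.42,xhi=.62):
    # per image column min/max x of points in the z band, then line fit x=a+b*(y)
    im,d,P=cloud(fn); m=(P[...,2]>zlo)&(P[...,2]<zhi)&(P[...,1]>ylo)&(P[...,1]<yhi)&(P[...,0]>xlo)&(P[...,0]<xhi)
    A=[];B=[]
    for c in range(m.shape[1]):
        r=np.where(m[:,c])[0]
        if len(r)<2: continue
        A.append(P[r[-1],c,:2]);B.append(P[r[0],c,:2])
    return np.array(A),np.array(B)
def fit(Q,it=4):
    k=np.ones(len(Q),bool)
    for _ in range(it):
        p=np.polyfit(Q[k,1],Q[k,0],1); e=Q[:,0]-np.polyval(p,Q[:,1]); k=abs(e)<max(.0015,1.5*np.std(e[k]))
    return p,np.std(e[k]),k.sum()
E
python3 - <<'E'
from meas import *
for n,a in {'stand':(.23,.395,.046,.056),'dock':(-.11,.12,.046,.056)}.items():
    A,B=xedges('top0',*a)
    pa,pb=fit(A),fit(B); print(n,pa,pb); ym=(a[0]+a[1])/2
    print(' mid x',(np.polyval(pa[0],ym)+np.polyval(pb[0],ym))/2,'at y',ym,'angle deg',-np.degrees((pa[0][0]+pb[0][0])/2))
# guides z .06-.07
A,B=xedges('top0',-.04,.05,.06,.07,.42,.5); print('lo guide',fit(A),fit(B))
A,B=xedges('top0',-.04,.05,.06,.07,.55,.62); print('hi guide',fit(A),fit(B))
# tray walls outer
A,B=xedges('top0',.24,.38,.064,.078); print('tray',fit(A),fit(B))
im,d,P=cloud('top0')
m=(P[...,2]>.097)&(P[...,2]<.108)&(P[...,1]>.345)&(P[...,1]<.4)&(P[...,0]>.45)&(P[...,0]<.58)
q=P[m][:,:2]; print('bar',q.mean(0),cv2.minAreaRect(q.astype(np.float32)),m.sum(), P[m][:,2].mean())
# y extents
for n,(ylo,yhi) in {'stand':(.2,.42),'dock':(-.15,.16)}.items():
    m=(P[...,2]>.040)&(P[...,2]<.056)&(P[...,1]>ylo)&(P[...,1]<yhi)&(P[...,0]>.48)&(P[...,0]<.57)
    L=[];H=[]
    for r in range(m.shape[0]):
        c=np.where(m[r])[0]
        if len(c)>1: H.append(P[r,c[0]]);L.append(P[r,c[-1]])
    print(n,'ymax',np.median(H,0),'ymin',np.median(L,0))
E
```

```text
stand (array([-0.006 ,  0.4506]), np.float64(5.921588933275166e-05), np.int64(63)) (array([-0.028 ,  0.5948]), np.float64(0.0006821012549095845), np.int64(60))
 mid x 0.5173706674468618 at y 0.3125 angle deg 0.972354328494024
dock (array([-0.0196,  0.4549]), np.float64(0.000690129965656842), np.int64(87)) (array([-0.0213,  0.5925]), np.float64(0.0007650996519429883), np.int64(80))
 mid x 0.523593678919368 at y 0.0049999999999999975 angle deg 1.1699082739820816
lo guide (array([-0.0464,  0.4639]), np.float64(0.0006888593788651371), np.int64(30)) (array([-0.0065,  0.4699]), np.float64(9.03817629271528e-05), np.int64(33))
hi guide (array([-0.0077,  0.5771]), np.float64(0.00028825540919646383), np.int64(34)) (array([-0.0486,  0.5838]), np.float64(0.0007344250736051653), np.int64(30))
tray (array([-0.0612,  0.4888]), np.float64(0.0007071884496092907), np.int64(56)) (array([-0.0602,  0.5864]), np.float64(0.0007128842942779081), np.int64(53))
bar [0.5145 0.3689] ((0.5145423412322998, 0.3690352737903595), (0.05849890783429146, 0.012152556329965591), 3.8306586742401123) 114 0.10116184384784545
stand ymax [0.5246 0.4005 0.0518] ymin [0.5256 0.2237 0.0505]
dock ymax [0.5237 0.1328 0.0455] ymin [ 0.5247 -0.0869  0.0523]
```

{"name": "drive_tool", "arguments": {"commands": [{"x":-15,"y":-5,"z":0,"roll":-2},{"x":-50,"y":-17,"z":5,"roll":-5},{"x":-95,"y":-32,"z":12,"roll":-8},{"x":-140,"y":-48,"z":20,"roll":-11},{"x":-185,"y":-63,"z":30,"roll":-14},{"x":-230,"y":-78,"z":40,"roll":-18},{"x":-275,"y":-93,"z":50,"roll":-22},{"x":-310,"y":-105,"z":60,"roll":-25},{"x":-330,"y":-112,"z":66,"roll":-25.8},{"x":-336.7,"y":-114.2,"z":69,"roll":-25.8},{"x":-336.7,"y":-114.2,"z":69,"roll":-25.8},{"x":-336.7,"y":-114.2,"z":69,"roll":-25.8}], "gripper": 0.5, "squeeze": 50}}

```text
t: 1.65
tool_pos: [0.5133, 0.3701, 0.17]
orientation: [[-0.998, -0.064, -0.0], [-0.064, 0.998, 0.001], [0.0, 0.001, -1.0]]
ft_force: [0.4, -0.0, -1.0]
gripper_width: 0.499
```

```bash
python3 - <<'E'
from meas import *
s=bot.state()
for k in ['t','qpos','tool_pos','orientation','ft_force','gripper_width']: print(k,np.array(s[k]))
shot('wrist','w1'); im,d,p=shot('side','s1')
c=cv2.resize(im[90:290,200:430],None,fx=3,fy=3,interpolation=cv2.INTER_CUBIC); cv2.imwrite('pics/s1z.png',c[:,:,::-1])
# bumper front estimate
for (u,v) in [(649,140),(640,140)]:
  print(ray('top0',165+u/3.2,210+v/3.2,.07))
im,d,P=cloud('wrist0' if 0 else 'top0')
print(P[248:262:4,360:384].reshape(-1,24,3)[1][:,1:], im[252,360:384].sum(1))
E
```

```text
t 1.65
qpos [-0.6613  0.5831 -0.0484  1.6413  0.0325  0.9177  0.9137]
tool_pos [0.5133 0.3701 0.17  ]
orientation [[-0.9979 -0.0643 -0.0003]
 [-0.0643  0.9979  0.0009]
 [ 0.0002  0.0009 -1.    ]]
ft_force [ 0.3632 -0.0226 -0.9826]
gripper_width 0.49860043244798835
[ 0.5251 -0.0628  0.07  ]
[ 0.525  -0.0558  0.07  ]
[[-0.0455  0.0551]
 [-0.0489  0.0483]
 [-0.0513  0.0491]
 [-0.0537  0.0499]
 [-0.0564  0.0488]
 [-0.0585  0.0518]
 [-0.0586  0.0685]
 [-0.0604  0.0725]
 [-0.0632  0.071 ]
 [-0.0651  0.0747]
 [-0.0671  0.0778]
 [-0.0701  0.0743]
 [-0.0723  0.0759]
 [-0.0756  0.0706]
 [-0.0783  0.0691]
 [-0.0797  0.0761]
 [-0.0856  0.0552]
 [-0.0879  0.0565]
 [-0.0881  0.0701]
 [-0.0886  0.0815]
 [-0.0917  0.0783]
 [-0.092   0.0904]
 [ 0.1398  1.4211]
 [-0.0974  0.0875]] [534 537 535 537 552 448 352 344 215 108  83  42 588 267 259 280 466 286
 122 175 360 380 370 366]
```

View pics/w1.png

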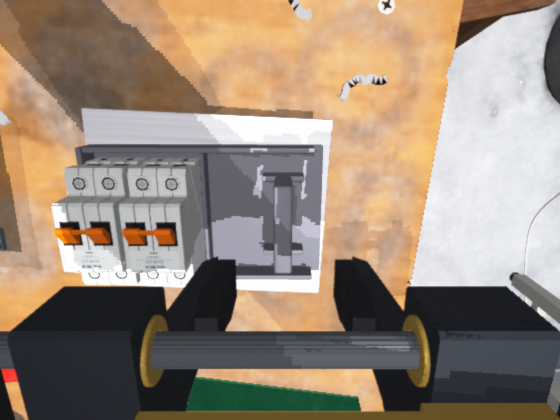

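View pics/s1z.png

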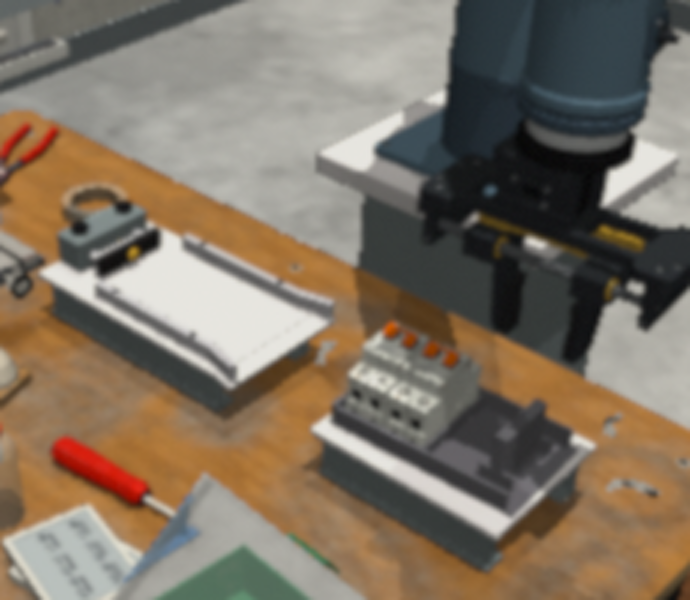

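```bash
python3 - <<'E'
from meas import *
im,d,P=cloud('w1')
m=(P[...,2]>.096)&(P[...,2]<.106)&(P[...,1]>.345)&(P[...,1]<.4)&(P[...,0]>.45)&(P[...,0]<.58)
q=P[m][:,:2]; print('bar',cv2.minAreaRect(q.astype(np.float32)),m.sum(), np.median(P[m][:,2]))
m=(P[...,2]>.115)&(P[...,2]<.16)&(P[...,1]<.34)&(P[...,0]<.6)&(P[...,0]>.45)
print('breaker top',np.percentile(P[m][:,2],[50,95,99,100]) if m.any() else None)
m=(P[...,2]>.052)&(P[...,2]<.058)&(P[...,1]>.31)&(P[...,1]<.4)&(P[...,0]>.48)&(P[...,0]<.55)
print('floor z',np.median(P[m][:,2]))
E
```

```text
bar ((0.514470100402832, 0.36847272515296936), (0.05943300575017929, 0.011708448641002178), 3.92307448387146) 1615 0.09861106854947765
breaker top [0.1159 0.123  0.1239 0.1255]
floor z 0.05291195861861053
```

{"name": "drive_tool", "arguments": {"commands": [{"x":-1,"y":-1.6,"z":15},{"x":-1,"y":-1.6,"z":40},{"x":-1,"y":-1.6,"z":65},{"x":-1,"y":-1.6,"z":85},{"x":-1,"y":-1.6,"z":95},{"x":-1,"y":-1.6,"z":100},{"x":-1,"y":-1.6,"z":100},{"x":-1,"y":-1.6,"z":100}]}}

```text
invalid input at $.commands[0]: expected keys x, y, z, roll
```

{"name": "drive_tool", "arguments": {"commands": [{"x":0},{"x":0},{"x":0},{"x":0},{"x":0},{"x":0},{"x":0},{"x":0}], "gripper": 0, "squeeze": 50}}

```text
invalid input at $.commands[0]: expected keys x, y, z, roll
```

```bash
python3 - <<'E'
from meas import *
s=bot.state()
for k in ['t','tool_pos','orientation','ft_force','ft_torque','gripper_width']: print(k,np.array(s[k]))
shot('top','t2');im,d,p=shot('side','s2'); shot('wrist','w2')
c=cv2.resize(im[90:290,200:430],None,fx=3,fy=3,interpolation=cv2.INTER_CUBIC); cv2.imwrite('pics/s2z.png',c[:,:,::-1])
A,B=xedges('top0',.23,.31,.064,.078); print('tray',fit(A),fit(B))
A,B=xedges('t2',.23,.31,.064,.078); print('tray',fit(A),fit(B))
E
```

```text
t 1.75
tool_pos [0.5135 0.3699 0.1701]
orientation [[-0.9979 -0.0643  0.    ]
 [-0.0643  0.9979  0.0007]
 [-0.0001  0.0007 -1.    ]]
ft_force [-0.1593 -0.2308  0.1215]
ft_torque [ 0.0722 -0.0196  0.0311]
gripper_width 0.5002010570312909
tray (array([-0.0602,  0.4885]), np.float64(0.000673501981461235), np.int64(31)) (array([-0.0687,  0.5887]), np.float64(0.0008174348427505019), np.int64(30))
tray (array([-0.0671,  0.4904]), np.float64(0.0007158138950127613), np.int64(32)) (array([-0.0671,  0.5884]), np.float64(0.0007397688179502003), np.int64(25))
```

View pics/s2z.png

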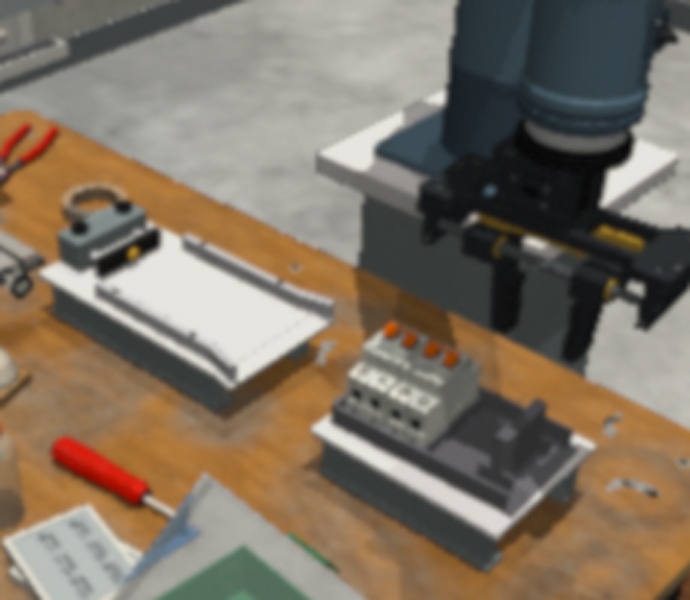

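View pics/w2.png

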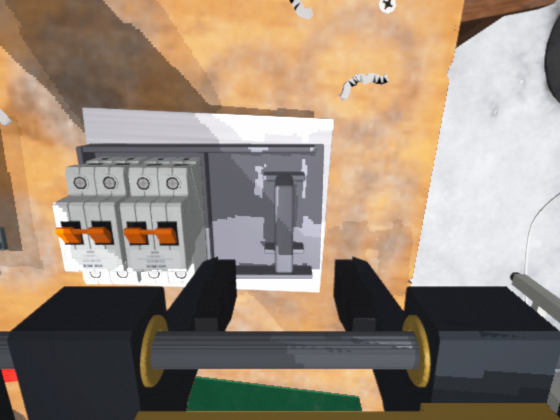

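View pics/t2.png

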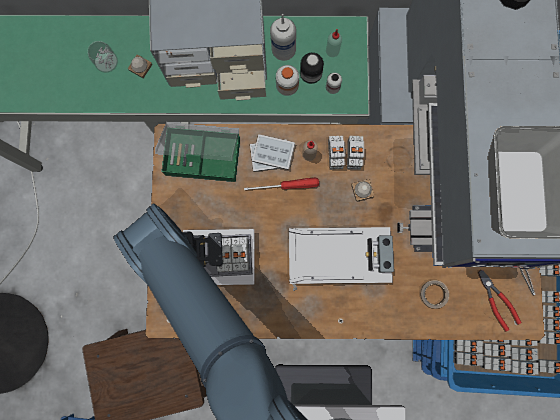

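Both moves were refused because every row needs all four keys, so the arm has not moved. In w2 the open fingers still sit above the bar, which is at about (284,225). I'll send the moves again with full rows.

{"name": "drive_tool", "arguments": {"commands": [{"x":-1,"y":-1.5,"z":15,"roll":0},{"x":-1,"y":-1.5,"z":40,"roll":0},{"x":-1,"y":-1.5,"z":65,"roll":0},{"x":-1,"y":-1.5,"z":85,"roll":0},{"x":-1,"y":-1.5,"z":95,"roll":0},{"x":-1,"y":-1.5,"z":100,"roll":0},{"x":-1,"y":-1.5,"z":100,"roll":0},{"x":-1,"y":-1.5,"z":100,"roll":0}]}}

```text
t: 2.9
tool_pos: [0.5159, 0.3676, 0.0705]
orientation: [[-0.998, -0.062, 0.001], [-0.062, 0.998, 0.001], [-0.001, 0.001, -1.0]]
ft_force: [0.4, 0.5, -0.3]
gripper_width: 0.499
```

{"name": "drive_tool", "arguments": {"commands": [{"x":0,"y":0,"z":0,"roll":0},{"x":0,"y":0,"z":0,"roll":0},{"x":0,"y":0,"z":0,"roll":0},{"x":0,"y":0,"z":0,"roll":0},{"x":0,"y":0,"z":0,"roll":0},{"x":0,"y":0,"z":0,"roll":0},{"x":0,"y":0,"z":0,"roll":0},{"x":0,"y":0,"z":0,"roll":0}], "gripper": 0, "squeeze": 50}}

```text
t: 3.9
tool_pos: [0.5155, 0.3677, 0.0699]
orientation: [[-0.998, -0.063, 0.0], [-0.063, 0.998, 0.001], [-0.0, 0.001, -1.0]]
ft_force: [0.1, 2.6, 1.0]
gripper_width: 0.132
```

```bash
python3 - <<'E'
from meas import *
s=bot.state()
for k in ['t','tool_pos','orientation','ft_force','ft_torque','gripper_width']: print(k,np.array(s[k]))
im,d,p=shot('side','s3'); shot('wrist','w3')
c=cv2.resize(im[90:290,200:430],None,fx=3,fy=3,interpolation=cv2.INTER_CUBIC); cv2.imwrite('pics/s3z.png',c[:,:,::-1])
E
```

```text
t 3.9
tool_pos [0.5155 0.3677 0.0699]
orientation [[-0.998  -0.0627  0.0003]
 [-0.0627  0.998   0.0007]
 [-0.0004  0.0007 -1.    ]]
ft_force [0.0503 2.5915 0.9578]
ft_torque [ 0.5734  0.0517 -0.0192]
gripper_width 0.13155613854946466
```

View pics/s3z.png

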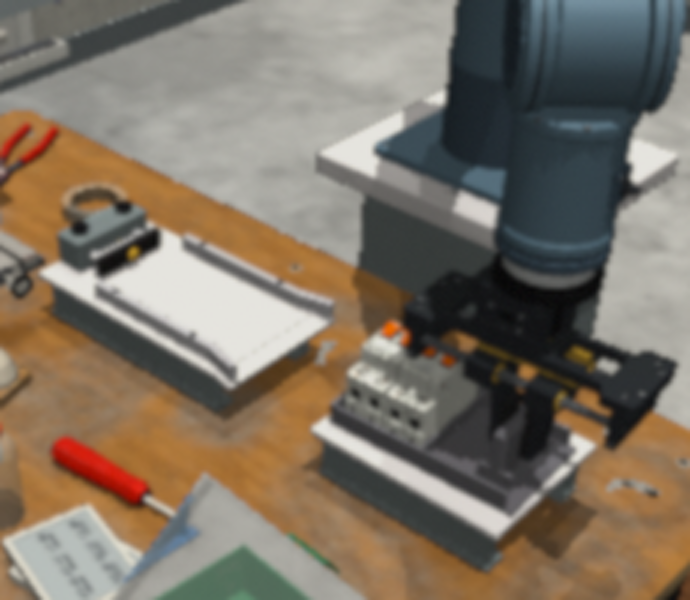

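View pics/w3.png

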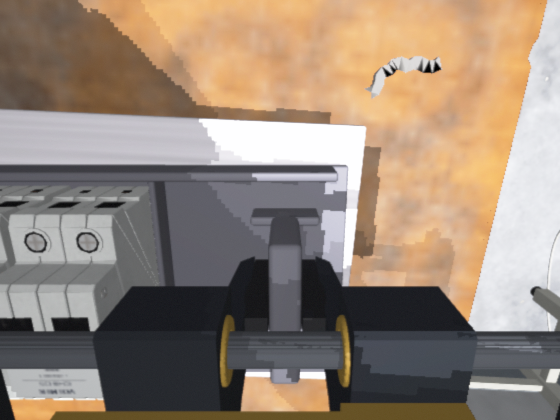

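{"name": "drive_tool", "arguments": {"commands": [{"x":-0.5,"y":0,"z":0,"roll":0.5},{"x":-1,"y":0,"z":0,"roll":1.2},{"x":-1.5,"y":0,"z":0,"roll":1.9},{"x":-2,"y":0,"z":0,"roll":2.5},{"x":-2,"y":0,"z":0,"roll":2.5},{"x":-2,"y":0,"z":0,"roll":2.5},{"x":-2,"y":0,"z":0,"roll":2.5}]}}

```text
t: 4.88
tool_pos: [0.5179, 0.3669, 0.0698]
orientation: [[-1.0, -0.019, 0.001], [-0.019, 1.0, -0.0], [-0.001, -0.0, -1.0]]
ft_force: [0.9, 0.3, 4.0]
gripper_width: 0.127
```

{"name": "drive_tool", "arguments": {"commands": [{"x":0,"y":-1,"z":0,"roll":0},{"x":0,"y":-4,"z":0,"roll":0},{"x":0,"y":-8,"z":0,"roll":0},{"x":0,"y":-13,"z":0,"roll":0},{"x":0,"y":-18,"z":0,"roll":0},{"x":0,"y":-23,"z":0,"roll":0},{"x":0,"y":-27,"z":0,"roll":0},{"x":0,"y":-29,"z":0,"roll":0},{"x":0,"y":-30,"z":0,"roll":0},{"x":0,"y":-30,"z":0,"roll":0}]}}

```text
t: 6.12
tool_pos: [0.518, 0.3374, 0.0699]
orientation: [[-1.0, -0.019, 0.0], [-0.019, 1.0, 0.0], [-0.0, 0.0, -1.0]]
ft_force: [-0.9, 4.6, 4.3]
gripper_width: 0.128
```

```bash
python3 - <<'E'
from meas import *
s=bot.state()
for k in ['t','tool_pos','orientation','ft_force','ft_torque','gripper_width']: print(k,np.array(s[k]))
im,d,p=shot('top','t4')
c=cv2.resize(im[210:310,165:415],None,fx=3.2,fy=3.2,interpolation=cv2.INTER_CUBIC); cv2.imwrite('pics/t4z.png',c[:,:,::-1])
A,B=xedges('t4',.19,.27,.064,.078,.44,.6); pa,pb=fit(A),fit(B);print('tray',pa,pb)
for y in (.2,.25): print(y,(np.polyval(pa[0],y)+np.polyval(pb[0],y))/2, .5236-.0192*(y-.005))
E
```

```text
t 6.125
tool_pos [0.518  0.3374 0.0699]
orientation [[-0.9998 -0.0188  0.0001]
 [-0.0188  0.9998  0.0001]
 [-0.0001  0.0001 -1.    ]]
ft_force [-0.9219  4.6475  4.275 ]
ft_torque [ 0.9487  0.1    -0.0105]
gripper_width 0.1278157292606562
tray (array([-0.0049,  0.4719]), np.float64(0.00012205090959302419), np.int64(30)) (array([-0.0162,  0.5715]), np.float64(0.00041500371888853957), np.int64(28))
0.2 0.5196001378588051 0.519856
0.25 0.5190714728366468 0.5188959999999999
```

View pics/t4z.png

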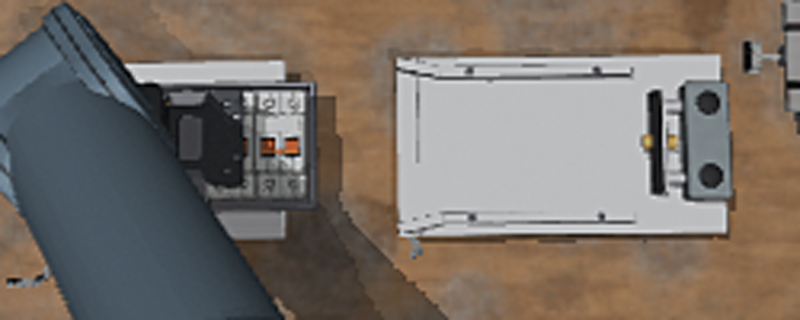

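{"name": "drive_tool", "arguments": {"commands": [{"x":0,"y":-1,"z":0,"roll":0},{"x":0,"y":-4,"z":0,"roll":0},{"x":0,"y":-8,"z":0,"roll":0},{"x":0,"y":-13,"z":0,"roll":0},{"x":0,"y":-18,"z":0,"roll":0},{"x":0,"y":-23,"z":0,"roll":0},{"x":0,"y":-28,"z":0,"roll":0},{"x":0,"y":-33,"z":0,"roll":0},{"x":0,"y":-38,"z":0,"roll":0},{"x":0,"y":-43,"z":0,"roll":0},{"x":0,"y":-47,"z":0,"roll":0},{"x":0,"y":-49,"z":0,"roll":0},{"x":0,"y":-50,"z":0,"roll":0},{"x":0,"y":-50,"z":0,"roll":0}]}}

```text
t: 7.92
tool_pos: [0.519, 0.2876, 0.0698]
orientation: [[-1.0, -0.019, 0.0], [-0.019, 1.0, 0.0], [-0.0, 0.0, -1.0]]
ft_force: [-0.0, 4.7, 4.9]
gripper_width: 0.134
```

```bash
python3 - <<'E'
from meas import *
s=bot.state()
for k in ['t','tool_pos','orientation','ft_force','ft_torque','gripper_width']: print(k,np.array(s[k]))
im,d,p=shot('top','t5')
c=cv2.resize(im[210:310,165:415],None,fx=3.2,fy=3.2,interpolation=cv2.INTER_CUBIC); cv2.imwrite('pics/t5z.png',c[:,:,::-1])
A,B=xedges('t5',.14,.23,.062,.078,.44,.6); pa,pb=fit(A),fit(B);print('tray',pa,pb)
for y in (.15,.2): print(y,(np.polyval(pa[0],y)+np.polyval(pb[0],y))/2, .5236-.0192*(y-.005))
im,d,p=shot('side','s5')
c=cv2.resize(im[90:290,200:430],None,fx=3,fy=3,interpolation=cv2.INTER_CUBIC); cv2.imwrite('pics/s5z.png',c[:,:,::-1])
E
```

```text
t 7.925
tool_pos [0.519  0.2876 0.0698]
orientation [[-0.9998 -0.019   0.0003]
 [-0.019   0.9998  0.0004]
 [-0.0003  0.0004 -1.    ]]
ft_force [-0.0173  4.6688  4.9479]
ft_torque [ 1.0982 -0.0392 -0.0199]
gripper_width 0.13390024904889644
tray (array([-0.0096,  0.4729]), np.float64(0.00010971152117349118), np.int64(28)) (array([-0.0143,  0.573 ]), np.float64(0.00035335091750977226), np.int64(25))
0.15 0.5211505731842401 0.520816
0.2 0.5205530638625582 0.519856
```

View pics/t5z.png

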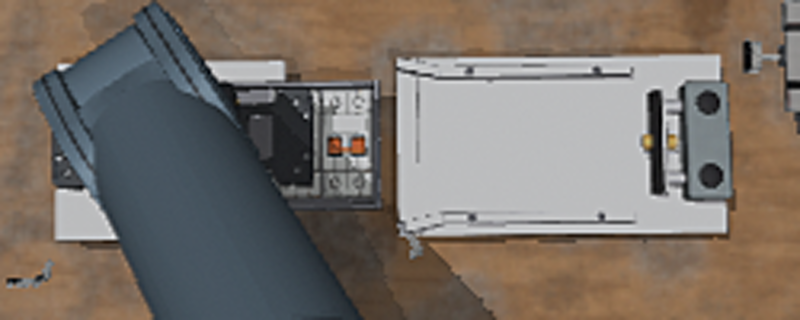

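View pics/s5z.png

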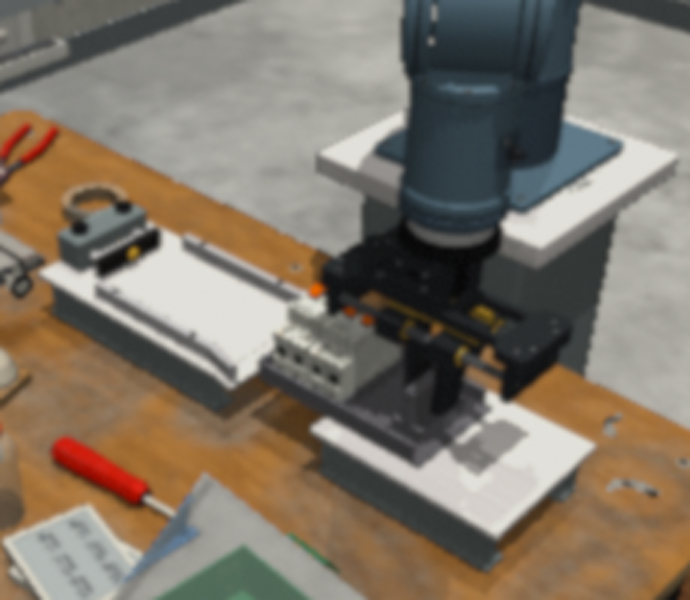

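{"name": "drive_tool", "arguments": {"commands": [{"x":0,"y":-1,"z":0,"roll":0},{"x":0,"y":-3,"z":0,"roll":0},{"x":0,"y":-6,"z":0,"roll":0},{"x":0,"y":-9,"z":0,"roll":0},{"x":0,"y":-12,"z":0,"roll":0},{"x":0,"y":-15,"z":0,"roll":0},{"x":0,"y":-18,"z":0,"roll":0},{"x":0,"y":-20,"z":0,"roll":0},{"x":0,"y":-20,"z":0,"roll":0}]}}

```text
t: 9.15
tool_pos: [0.5195, 0.2678, 0.07]
orientation: [[-1.0, -0.019, 0.0], [-0.019, 1.0, 0.001], [-0.001, 0.001, -1.0]]
ft_force: [-0.3, 4.6, 4.6]
gripper_width: 0.133
```

{"name": "drive_tool", "arguments": {"commands": [{"x":0,"y":-1,"z":0,"roll":0},{"x":0,"y":-3,"z":0,"roll":0},{"x":0,"y":-6,"z":0,"roll":0},{"x":0,"y":-9,"z":0,"roll":0},{"x":0,"y":-12,"z":0,"roll":0},{"x":0,"y":-15,"z":0,"roll":0},{"x":0,"y":-18,"z":0,"roll":0},{"x":0,"y":-20,"z":0,"roll":0},{"x":0,"y":-20,"z":0,"roll":0}]}}

```text
t: 10.28
tool_pos: [0.5196, 0.2474, 0.0698]
orientation: [[-1.0, -0.019, -0.0], [-0.019, 1.0, 0.0], [0.0, 0.0, -1.0]]
ft_force: [0.2, 3.9, 4.6]
gripper_width: 0.127
```

```bash
python3 - <<'E'
from meas import *
s=bot.state()
for k in ['t','tool_pos','ft_force','ft_torque','gripper_width']: print(k,np.array(s[k]))
im,d,p=shot('top','t6')
c=cv2.resize(im[210:310,165:415],None,fx=3.2,fy=3.2,interpolation=cv2.INTER_CUBIC); cv2.imwrite('pics/t6z.png',c[:,:,::-1])
A,B=xedges('t6',.1,.19,.062,.078,.44,.6); pa,pb=fit(A),fit(B);print('tray',pa,pb)
for y in (.1,.15): print(y,(np.polyval(pa[0],y)+np.polyval(pb[0],y))/2, .5236-.0192*(y-.005))
im,d,p=shot('side','s6')
c=cv2.resize(im[90:290,200:430],None,fx=3,fy=3,interpolation=cv2.INTER_CUBIC); cv2.imwrite('pics/s6z.png',c[:,:,::-1])
E
```

```text
t 10.275
tool_pos [0.5196 0.2474 0.0698]
ft_force [0.1945 3.8662 4.6055]
ft_torque [ 0.992  -0.0304  0.0126]
gripper_width 0.12740446130068123
tray (array([0.303 , 0.4252]), np.float64(0.00285275014082598), np.int64(21)) (array([-0.1699,  0.5995]), np.float64(0.0016860782204094903), np.int64(19))
0.1 0.518997834470543 0.5217759999999999
0.15 0.5223262630047627 0.520816
```

View pics/t6z.png

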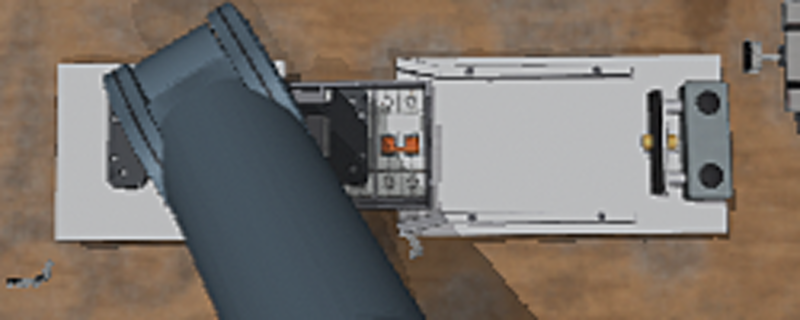

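View pics/s6z.png

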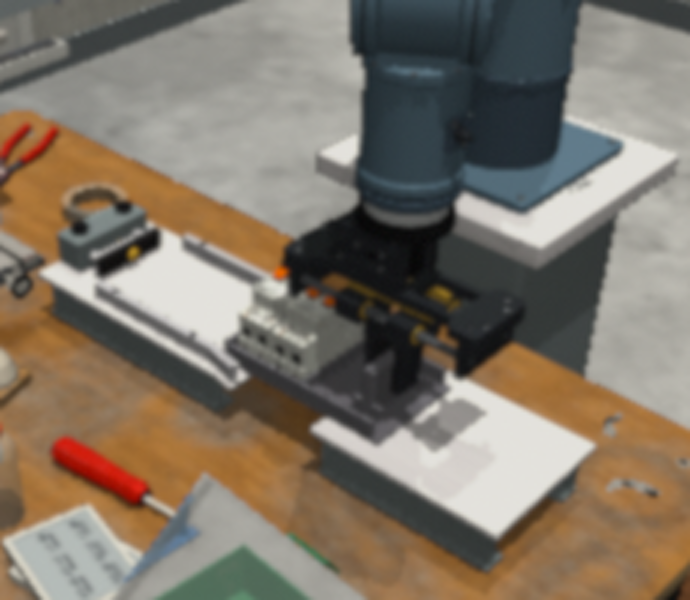

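{"name": "drive_tool", "arguments": {"commands": [{"x":0,"y":-1,"z":0,"roll":0},{"x":0,"y":-3,"z":0,"roll":0},{"x":0,"y":-6,"z":0,"roll":0},{"x":0,"y":-9,"z":0,"roll":0},{"x":0,"y":-12,"z":0,"roll":0},{"x":0,"y":-15,"z":0,"roll":0},{"x":0,"y":-18,"z":0,"roll":0},{"x":0,"y":-21,"z":0,"roll":0},{"x":0,"y":-24,"z":0,"roll":0},{"x":0,"y":-26,"z":0,"roll":0},{"x":0,"y":-26,"z":0,"roll":0}]}}

```text
t: 11.75
tool_pos: [0.5201, 0.2214, 0.0698]
orientation: [[-1.0, -0.019, -0.0], [-0.019, 1.0, 0.0], [0.0, 0.0, -1.0]]
ft_force: [0.3, 5.8, 5.5]
gripper_width: 0.131
```

{"name": "drive_tool", "arguments": {"commands": [{"x":0,"y":-1,"z":0,"roll":0},{"x":0,"y":-3,"z":0,"roll":0},{"x":0,"y":-6,"z":0,"roll":0},{"x":0,"y":-9,"z":0,"roll":0},{"x":0,"y":-12,"z":0,"roll":0},{"x":0,"y":-15,"z":0,"roll":0},{"x":0,"y":-18,"z":0,"roll":0},{"x":0,"y":-21,"z":0,"roll":0},{"x":0,"y":-24,"z":0,"roll":0},{"x":0,"y":-27,"z":0,"roll":0},{"x":0,"y":-29,"z":0,"roll":0},{"x":0,"y":-30,"z":0,"roll":0},{"x":0,"y":-30,"z":0,"roll":0}]}}

```text
t: 13.38
tool_pos: [0.5204, 0.1911, 0.0695]
orientation: [[-1.0, -0.019, -0.001], [-0.019, 1.0, -0.001], [0.001, -0.001, -1.0]]
ft_force: [0.3, 3.7, 3.3]
gripper_width: 0.131
```

```bash
python3 - <<'E'
from meas import *
s=bot.state()
for k in ['t','tool_pos','ft_force','ft_torque','gripper_width']: print(k,np.array(s[k]))
im,d,p=shot('top','t7')
c=cv2.resize(im[210:310,165:415],None,fx=3.2,fy=3.2,interpolation=cv2.INTER_CUBIC); cv2.imwrite('pics/t7z.png',c[:,:,::-1])
E
```

```text
t 13.375
tool_pos [0.5204 0.1911 0.0695]
ft_force [0.2844 3.7038 3.3098]
ft_torque [ 0.7871 -0.058   0.0197]
gripper_width 0.13050829720344256
```

View pics/t7z.png

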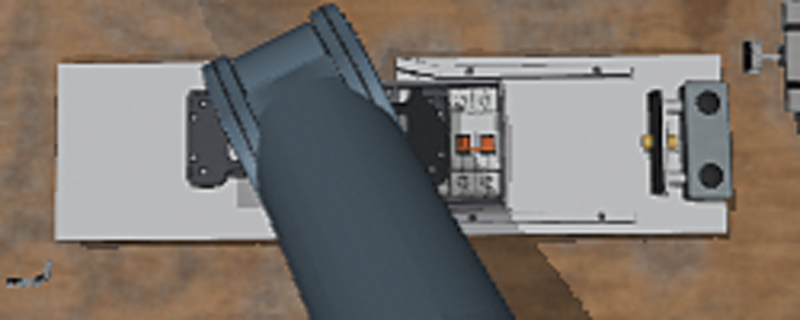

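{"name": "drive_tool", "arguments": {"commands": [{"x":0,"y":-1,"z":0,"roll":0},{"x":0,"y":-3,"z":0,"roll":0},{"x":0,"y":-6,"z":0,"roll":0},{"x":0,"y":-9,"z":0,"roll":0},{"x":0,"y":-12,"z":0,"roll":0},{"x":0,"y":-16,"z":0,"roll":0},{"x":0,"y":-20,"z":0,"roll":0},{"x":0,"y":-24,"z":0,"roll":0},{"x":0,"y":-28,"z":0,"roll":0},{"x":0,"y":-32,"z":0,"roll":0},{"x":0,"y":-36,"z":0,"roll":0},{"x":0,"y":-40,"z":0,"roll":0},{"x":0,"y":-40,"z":0,"roll":0}]}}

```text
t: 15.05
tool_pos: [0.5215, 0.151, 0.0698]
orientation: [[-1.0, -0.018, -0.0], [-0.018, 1.0, -0.0], [0.0, -0.0, -1.0]]
ft_force: [-0.6, 3.0, 5.6]
gripper_width: 0.135
```

{"name": "drive_tool", "arguments": {"commands": [{"x":0,"y":-1,"z":0,"roll":0},{"x":0,"y":-3,"z":0,"roll":0},{"x":0,"y":-6,"z":0,"roll":0},{"x":0,"y":-9,"z":0,"roll":0},{"x":0,"y":-12,"z":0,"roll":0},{"x":0,"y":-16,"z":0,"roll":0},{"x":0,"y":-20,"z":0,"roll":0},{"x":0,"y":-24,"z":0,"roll":0},{"x":0,"y":-28,"z":0,"roll":0},{"x":0,"y":-32,"z":0,"roll":0},{"x":0,"y":-36,"z":0,"roll":0},{"x":0,"y":-40,"z":0,"roll":0},{"x":0,"y":-40,"z":0,"roll":0}]}}

```text
t: 16.68
tool_pos: [0.5222, 0.1113, 0.0698]
orientation: [[-1.0, -0.019, -0.0], [-0.019, 1.0, -0.0], [0.0, -0.0, -1.0]]
ft_force: [-0.5, 3.3, 5.9]
gripper_width: 0.135
```

```bash
python3 - <<'E'
from meas import *
s=bot.state()
for k in ['t','tool_pos','orientation','ft_force','ft_torque','gripper_width']: print(k,np.array(s[k]))
im,d,p=shot('top','t8')
c=cv2.resize(im[210:310,165:415],None,fx=3.2,fy=3.2,interpolation=cv2.INTER_CUBIC); cv2.imwrite('pics/t8z.png',c[:,:,::-1])
im,d,p=shot('side','s8')
c=cv2.resize(im[90:290,180:410],None,fx=3,fy=3,interpolation=cv2.INTER_CUBIC); cv2.imwrite('pics/s8z.png',c[:,:,::-1])
E
```

```text
t 16.675
tool_pos [0.5222 0.1113 0.0698]
orientation [[-0.9998 -0.0187 -0.0001]
 [-0.0187  0.9998 -0.0001]
 [ 0.0001 -0.0001 -1.    ]]
ft_force [-0.4532  3.3458  5.9264]
ft_torque [ 0.8534  0.0146 -0.0324]
gripper_width 0.13487677612708404
```

View pics/t8z.png

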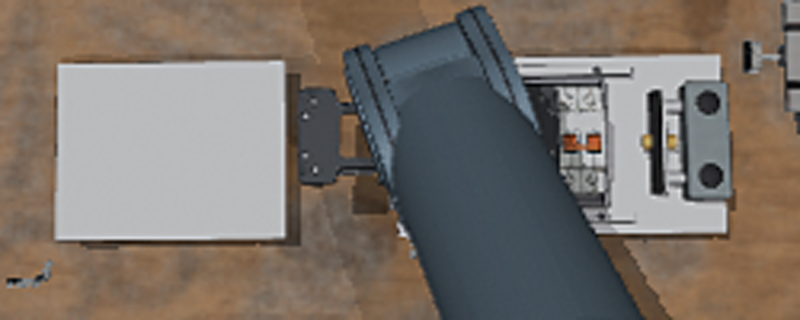

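View pics/s8z.png

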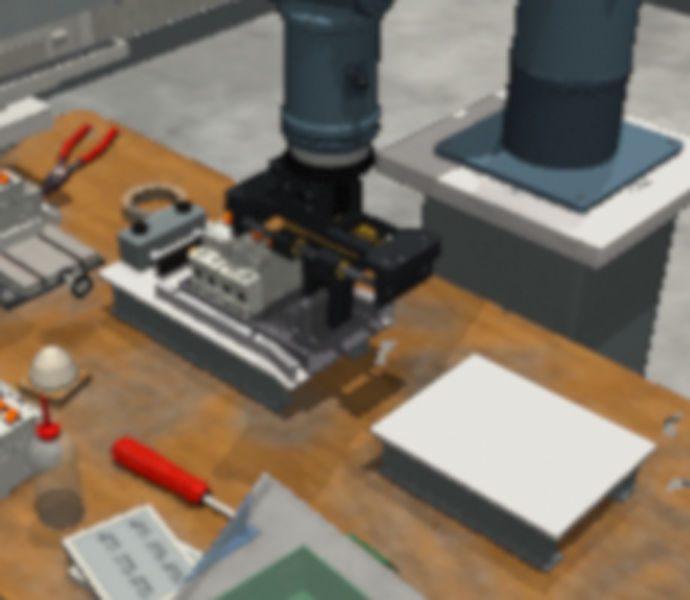

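{"name": "drive_tool", "arguments": {"commands": [{"x":0,"y":-1,"z":-0.1,"roll":0},{"x":0,"y":-3,"z":-0.2,"roll":0},{"x":0,"y":-5,"z":-0.2,"roll":0},{"x":0,"y":-8,"z":-0.2,"roll":0},{"x":0,"y":-11,"z":-0.2,"roll":0},{"x":0,"y":-14,"z":-0.2,"roll":0},{"x":0,"y":-16,"z":-0.2,"roll":0},{"x":0,"y":-18,"z":-0.2,"roll":0},{"x":0,"y":-19,"z":-0.2,"roll":0},{"x":0,"y":-20,"z":-0.2,"roll":0},{"x":0,"y":-20,"z":-0.2,"roll":0}]}}

```text
t: 18.15
tool_pos: [0.5223, 0.0916, 0.0698]
orientation: [[-1.0, -0.019, -0.001], [-0.019, 1.0, 0.0], [0.001, 0.0, -1.0]]
ft_force: [-0.3, 4.5, 4.5]
gripper_width: 0.134
```

{"name": "drive_tool", "arguments": {"commands": [{"x":0,"y":-0.5,"z":0,"roll":0},{"x":0,"y":-1,"z":0,"roll":0},{"x":0,"y":-1.5,"z":0,"roll":0},{"x":0,"y":-2,"z":0,"roll":0}]}}

```text
t: 18.65
tool_pos: [0.5223, 0.0898, 0.0698]
orientation: [[-1.0, -0.019, -0.001], [-0.019, 1.0, 0.0], [0.001, 0.0, -1.0]]
ft_force: [-0.4, 5.6, 4.3]
gripper_width: 0.131
```

{"name": "drive_tool", "arguments": {"commands": [{"x":0,"y":-0.5,"z":0,"roll":0},{"x":0,"y":-1,"z":0,"roll":0},{"x":0,"y":-1.5,"z":0,"roll":0},{"x":0,"y":-2,"z":0,"roll":0}]}}

```text
t: 19.15
tool_pos: [0.5224, 0.0877, 0.0698]
orientation: [[-1.0, -0.019, -0.001], [-0.019, 1.0, 0.0], [0.001, 0.0, -1.0]]
ft_force: [-0.6, 5.4, 3.0]
gripper_width: 0.133
```

{"name": "drive_tool", "arguments": {"commands": [{"x":0,"y":-0.5,"z":0,"roll":0},{"x":0,"y":-1,"z":0,"roll":0},{"x":0,"y":-1.5,"z":0,"roll":0},{"x":0,"y":-2,"z":0,"roll":0}]}}

```text
t: 19.65
tool_pos: [0.5224, 0.0858, 0.0698]
orientation: [[-1.0, -0.019, -0.001], [-0.019, 1.0, 0.0], [0.001, 0.0, -1.0]]
ft_force: [-0.2, 5.6, 3.4]
gripper_width: 0.135
```

```bash
python3 - <<'E'
from meas import *
im,d,p=shot('top','t9')
c=cv2.resize(im[220:300,310:410],None,fx=7,fy=7,interpolation=cv2.INTER_CUBIC); cv2.imwrite('pics/t9z.png',c[:,:,::-1])
E
```

```text
(no output)
```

View pics/t9z.png

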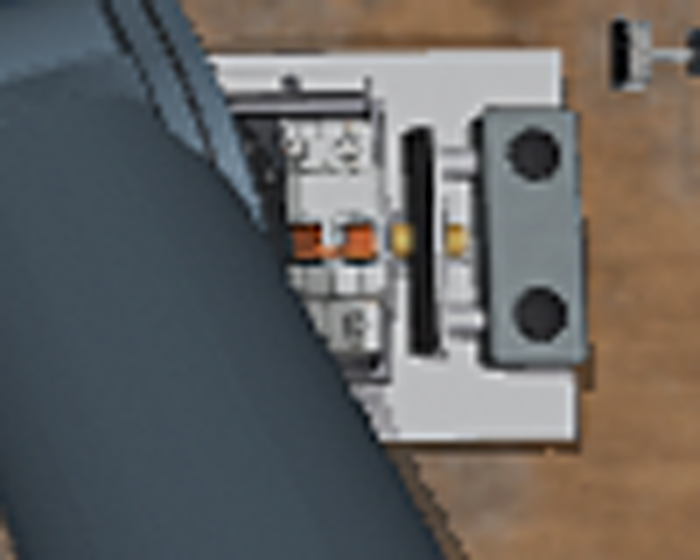

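{"name": "drive_tool", "arguments": {"commands": [{"x":0,"y":-0.5,"z":0,"roll":0},{"x":0,"y":-1,"z":0,"roll":0},{"x":0,"y":-1.5,"z":0,"roll":0},{"x":0,"y":-2,"z":0,"roll":0}]}}

```text
t: 20.2
tool_pos: [0.5224, 0.0838, 0.0698]
orientation: [[-1.0, -0.019, -0.001], [-0.019, 1.0, 0.0], [0.001, 0.0, -1.0]]
ft_force: [-0.1, 6.4, 4.4]
gripper_width: 0.136
```

{"name": "drive_tool", "arguments": {"commands": [{"x":0,"y":-0.3,"z":0,"roll":0},{"x":0,"y":-0.6,"z":0,"roll":0},{"x":0,"y":-1,"z":0,"roll":0},{"x":0,"y":-1,"z":0,"roll":0}]}}

```text
t: 20.7
tool_pos: [0.5225, 0.0828, 0.0698]
orientation: [[-1.0, -0.019, -0.001], [-0.019, 1.0, 0.0], [0.001, 0.0, -1.0]]
ft_force: [0.1, 5.2, 4.4]
gripper_width: 0.133
```

{"name": "drive_tool", "arguments": {"commands": [{"x":0,"y":-0.3,"z":0,"roll":0},{"x":0,"y":-0.6,"z":0,"roll":0},{"x":0,"y":-1,"z":0,"roll":0},{"x":0,"y":-1,"z":0,"roll":0}]}}

```text
t: 21.2
tool_pos: [0.5225, 0.0819, 0.0698]
orientation: [[-1.0, -0.019, -0.001], [-0.019, 1.0, 0.0], [0.001, 0.0, -1.0]]
ft_force: [-0.5, 5.2, 2.9]
gripper_width: 0.134
```

Steady friction of about 5–6 N, with no bumper contact yet. I'll go on in half-millimetre steps.

{"name": "drive_tool", "arguments": {"commands": [{"x":0,"y":-0.3,"z":0,"roll":0},{"x":0,"y":-0.6,"z":0,"roll":0},{"x":0,"y":-0.6,"z":0,"roll":0}]}}

```text
t: 21.58
tool_pos: [0.5225, 0.0814, 0.0698]
orientation: [[-1.0, -0.019, -0.001], [-0.019, 1.0, 0.0], [0.001, 0.0, -1.0]]
ft_force: [-0.1, 6.4, 3.7]
gripper_width: 0.134
```

{"name": "drive_tool", "arguments": {"commands": [{"x":0,"y":-0.3,"z":0,"roll":0},{"x":0,"y":-0.6,"z":0,"roll":0},{"x":0,"y":-0.6,"z":0,"roll":0}]}}

```text
t: 21.95
tool_pos: [0.5225, 0.0808, 0.0698]
orientation: [[-1.0, -0.019, -0.001], [-0.019, 1.0, 0.0], [0.001, 0.0, -1.0]]
ft_force: [-1.0, 5.3, 3.3]
gripper_width: 0.133
```

{"name": "drive_tool", "arguments": {"commands": [{"x":0,"y":-0.3,"z":0,"roll":0},{"x":0,"y":-0.6,"z":0,"roll":0},{"x":0,"y":-0.6,"z":0,"roll":0}]}}

```text
t: 22.32
tool_pos: [0.5225, 0.0802, 0.0698]
orientation: [[-1.0, -0.019, -0.001], [-0.019, 1.0, 0.0], [0.001, 0.0, -1.0]]
ft_force: [0.3, 5.5, 3.0]
gripper_width: 0.13
```

```bash
python3 - <<'E'
from meas import *
im,d,p=shot('top','t10')
c=cv2.resize(im[220:300,310:410],None,fx=7,fy=7,interpolation=cv2.INTER_CUBIC); cv2.imwrite('pics/t10z.png',c[:,:,::-1])
print(bot.state()['ft_force'],bot.state()['tool_pos'])
E
```

```text
[-0.1754  5.8054  4.0836] [0.5225 0.0802 0.0698]
```

View pics/t10z.png

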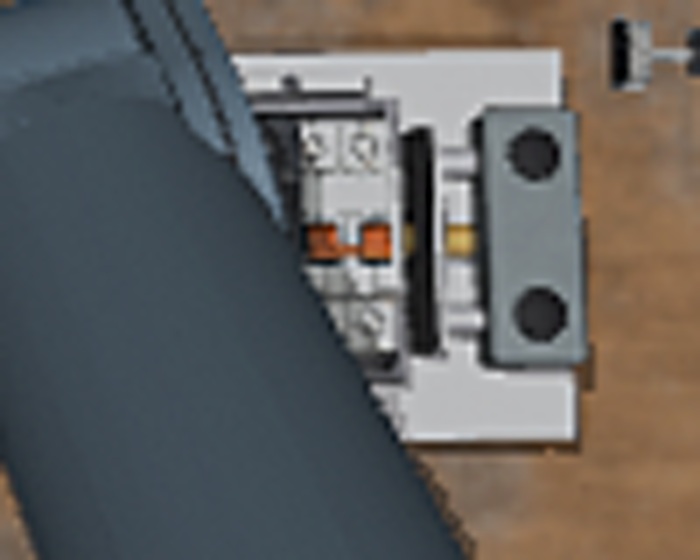

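{"name": "drive_tool", "arguments": {"commands": [{"x":0,"y":-0.3,"z":0,"roll":0},{"x":0,"y":-0.5,"z":0,"roll":0},{"x":0,"y":-0.5,"z":0,"roll":0}]}}

```text
t: 22.75
tool_pos: [0.5225, 0.0797, 0.0698]
orientation: [[-1.0, -0.019, -0.001], [-0.019, 1.0, 0.0], [0.001, 0.0, -1.0]]
ft_force: [0.4, 6.1, 3.4]
gripper_width: 0.127
```

{"name": "drive_tool", "arguments": {"commands": [{"x":0,"y":-0.3,"z":0,"roll":0},{"x":0,"y":-0.5,"z":0,"roll":0},{"x":0,"y":-0.5,"z":0,"roll":0}]}}

```text
t: 23.12
tool_pos: [0.5225, 0.0792, 0.0698]
orientation: [[-1.0, -0.019, -0.001], [-0.019, 1.0, 0.0], [0.001, 0.0, -1.0]]
ft_force: [-0.7, 6.7, 2.6]
gripper_width: 0.132
```

{"name": "drive_tool", "arguments": {"commands": [{"x":0,"y":-0.3,"z":0,"roll":0},{"x":0,"y":-0.5,"z":0,"roll":0},{"x":0,"y":-0.5,"z":0,"roll":0}]}}

```text
t: 23.5
tool_pos: [0.5225, 0.0787, 0.0698]
orientation: [[-1.0, -0.019, -0.001], [-0.019, 1.0, 0.0], [0.001, 0.0, -1.0]]
ft_force: [-0.5, 5.2, 4.2]
gripper_width: 0.136
```

{"name": "drive_tool", "arguments": {"commands": [{"x":0,"y":-0.3,"z":0,"roll":0},{"x":0,"y":-0.5,"z":0,"roll":0},{"x":0,"y":-0.5,"z":0,"roll":0}]}}

```text
t: 23.88
tool_pos: [0.5225, 0.0783, 0.0698]
orientation: [[-1.0, -0.019, -0.001], [-0.019, 1.0, 0.0], [0.001, 0.0, -1.0]]
ft_force: [0.3, 5.3, 3.6]
gripper_width: 0.132
```

{"name": "drive_tool", "arguments": {"commands": [{"x":0,"y":-0.2,"z":0,"roll":0},{"x":0,"y":-0.4,"z":0,"roll":0},{"x":0,"y":-0.4,"z":0,"roll":0}]}}

```text
t: 24.25
tool_pos: [0.5225, 0.0779, 0.0698]
orientation: [[-1.0, -0.019, -0.001], [-0.019, 1.0, 0.0], [0.001, 0.0, -1.0]]
ft_force: [0.6, 5.4, 4.0]
gripper_width: 0.132
```

```bash
python3 - <<'E'
from meas import *
im,d,p=shot('top','t11')
c=cv2.resize(im[220:300,310:410],None,fx=7,fy=7,interpolation=cv2.INTER_CUBIC); cv2.imwrite('pics/t11z.png',c[:,:,::-1])
print(bot.state()['ft_force'],bot.state()['tool_pos'])
E
```

```text
[-0.4741  6.0442  3.7491] [0.5225 0.0779 0.0698]
```

View pics/t11z.png

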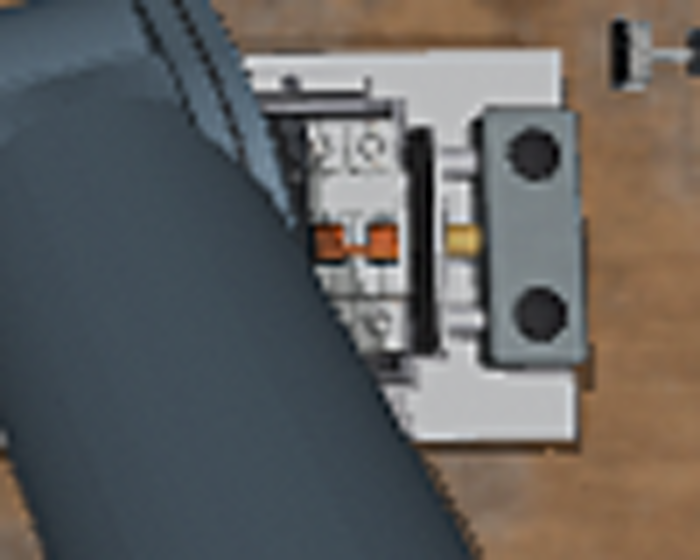

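{"name": "drive_tool", "arguments": {"commands": [{"x":0,"y":-0.2,"z":0,"roll":0},{"x":0,"y":-0.4,"z":0,"roll":0},{"x":0,"y":-0.4,"z":0,"roll":0}]}}

```text
t: 24.68
tool_pos: [0.5225, 0.0775, 0.0698]
orientation: [[-1.0, -0.019, -0.001], [-0.019, 1.0, 0.001], [0.001, 0.001, -1.0]]
ft_force: [-0.4, 6.7, 3.6]
gripper_width: 0.131
```

{"name": "drive_tool", "arguments": {"commands": [{"x":0,"y":-0.2,"z":0,"roll":0},{"x":0,"y":-0.4,"z":0,"roll":0},{"x":0,"y":-0.4,"z":0,"roll":0}]}}

```text
t: 25.05
tool_pos: [0.5225, 0.0773, 0.0698]
orientation: [[-1.0, -0.02, -0.001], [-0.02, 1.0, 0.001], [0.001, 0.001, -1.0]]
ft_force: [0.2, 6.0, 3.6]
gripper_width: 0.132
```

{"name": "drive_tool", "arguments": {"commands": [{"x":0,"y":-0.2,"z":0,"roll":0},{"x":0,"y":-0.2,"z":0,"roll":0}]}}

```text
t: 25.3
tool_pos: [0.5225, 0.0773, 0.0698]
orientation: [[-1.0, -0.02, -0.001], [-0.02, 1.0, 0.001], [0.001, 0.001, -1.0]]
ft_force: [-0.2, 6.3, 2.5]
gripper_width: 0.127
```

{"name": "drive_tool", "arguments": {"commands": [{"x":0,"y":-0.2,"z":0,"roll":0},{"x":0,"y":-0.2,"z":0,"roll":0}]}}

```text
t: 25.55
tool_pos: [0.5226, 0.0773, 0.0698]
orientation: [[-1.0, -0.02, -0.0], [-0.02, 1.0, 0.001], [0.0, 0.001, -1.0]]
ft_force: [0.3, 7.7, 3.5]
gripper_width: 0.131
```

```bash
python3 - <<'E'
from meas import *
im,d,p=shot('top','t12')
c=cv2.resize(im[220:300,310:410],None,fx=7,fy=7,interpolation=cv2.INTER_CUBIC); cv2.imwrite('pics/t12z.png',c[:,:,::-1])
print(bot.state()['ft_force'],bot.state()['tool_pos'],bot.state()['ft_torque'])
E
```

```text
[0.8209 6.7934 3.6756] [0.5225 0.0773 0.0698] [ 1.5407 -0.0017 -0.0363]
```

View pics/t12z.png

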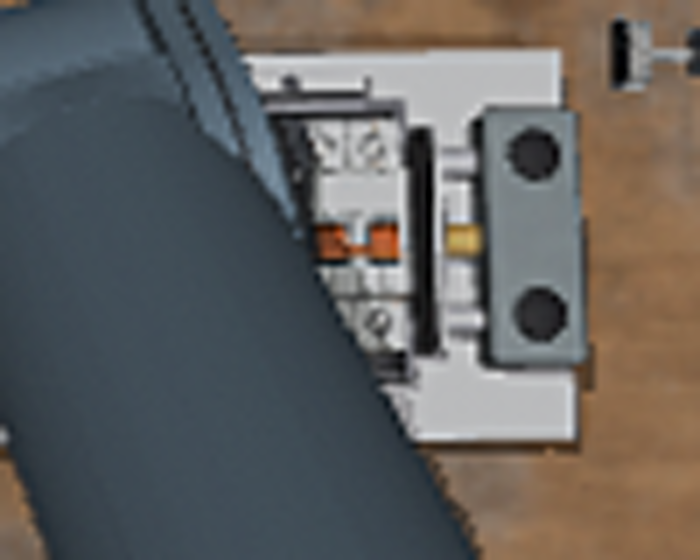

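{"name": "drive_tool", "arguments": {"commands": [{"x":0,"y":-0.3,"z":0,"roll":0},{"x":0,"y":-0.3,"z":0,"roll":0},{"x":0,"y":-0.3,"z":0,"roll":0}]}}

```text
t: 25.98
tool_pos: [0.5225, 0.0772, 0.0698]
orientation: [[-1.0, -0.02, -0.0], [-0.02, 1.0, 0.001], [0.0, 0.001, -1.0]]
ft_force: [0.7, 6.7, 3.5]
gripper_width: 0.133
```

{"name": "drive_tool", "arguments": {"commands": [{"x":0,"y":0,"z":0,"roll":0},{"x":0,"y":0,"z":0,"roll":0},{"x":0,"y":0,"z":0,"roll":0},{"x":0,"y":0,"z":0,"roll":0},{"x":0,"y":0,"z":0,"roll":0},{"x":0,"y":0,"z":0,"roll":0}], "gripper": 0.5}}

```text
t: 26.72
tool_pos: [0.5229, 0.0757, 0.0699]
orientation: [[-1.0, -0.019, -0.0], [-0.019, 1.0, -0.0], [0.0, -0.0, -1.0]]
ft_force: [0.2, -0.5, -0.0]
gripper_width: 0.501
```

```bash
python3 - <<'E'
from meas import *
im,d,p=shot('top','t13')
c=cv2.resize(im[220:300,310:410],None,fx=7,fy=7,interpolation=cv2.INTER_CUBIC); cv2.imwrite('pics/t13z.png',c[:,:,::-1])
shot('wrist','w13')
print(bot.state()['ft_force'],bot.state()['tool_pos'],bot.state()['ft_torque'])
E
```

```text
[0.0152 0.1043 0.9359] [0.523  0.0757 0.07  ] [ 0.0495 -0.014  -0.003 ]
```

View pics/t13z.png

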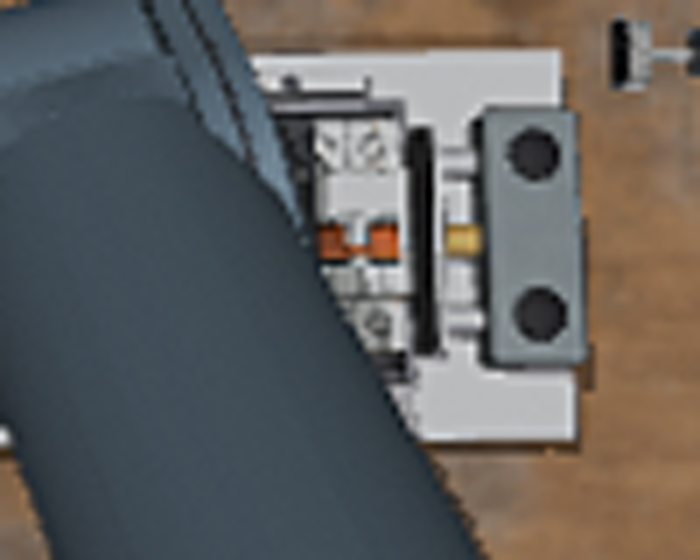

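View pics/w13.png

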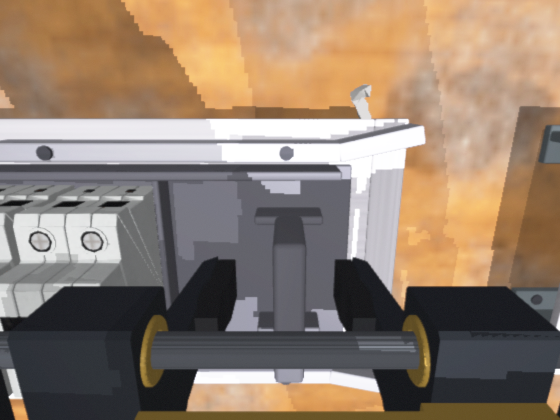

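The fingers are open and clear of the bar on both sides: bar at about (289,300), fingers at about (215,300) and (360,300). The tray stayed in place. Next I lift straight up, swing away and check.

{"name": "drive_tool", "arguments": {"commands": [{"x":0,"y":0,"z":-5,"roll":0},{"x":0,"y":0,"z":-15,"roll":0},{"x":0,"y":0,"z":-35,"roll":0},{"x":0,"y":0,"z":-60,"roll":0},{"x":0,"y":0,"z":-90,"roll":0},{"x":0,"y":0,"z":-120,"roll":0},{"x":0,"y":0,"z":-140,"roll":0},{"x":0,"y":30,"z":-150,"roll":0},{"x":0,"y":75,"z":-150,"roll":0},{"x":0,"y":120,"z":-150,"roll":0},{"x":0,"y":165,"z":-150,"roll":0},{"x":0,"y":210,"z":-150,"roll":0},{"x":0,"y":240,"z":-150,"roll":0},{"x":0,"y":250,"z":-150,"roll":0},{"x":0,"y":250,"z":-150,"roll":0}]}}

```text
t: 28.7
tool_pos: [0.5182, 0.3252, 0.2201]
orientation: [[-1.0, -0.019, 0.0], [-0.019, 1.0, -0.0], [-0.0, -0.0, -1.0]]
ft_force: [0.4, -0.4, -0.0]
gripper_width: 0.498
```

```bash
python3 - <<'E'
from meas import *
im,d,p=shot('top','t14')
c=cv2.resize(im[215:305,270:410],None,fx=5.7,fy=5.7,interpolation=cv2.INTER_CUBIC); cv2.imwrite('pics/t14z.png',c[:,:,::-1])
im,d,p=shot('side','s14')
c=cv2.resize(im[140:260,190:340],None,fx=5,fy=5,interpolation=cv2.INTER_CUBIC); cv2.imwrite('pics/s14z.png',c[:,:,::-1])
im,d,P=cloud('t14')
m=(P[...,2]>.096)&(P[...,2]<.106)&(P[...,1]>.06)&(P[...,1]<.1)&(P[...,0]>.48)&(P[...,0]<.56)
q=P[m][:,:2]; r=cv2.minAreaRect(q.astype(np.float32)); print('bar',r,np.median(P[m][:,2])); print('line x',.5236-.0192*(r[0][1]-.005))
s=bot.state(); print(s['t'],s['tool_pos'],s['ft_force'])
E
```

```text
bar ((0.5214796662330627, 0.0779103934764862), (0.05837708339095116, 0.011569835245609283), 3.0772953033447266) 0.10097132526624586
line x 0.5222001204452514
28.8 [0.5188 0.3237 0.22  ] [-0.8211 -0.724   0.1476]
```

View pics/t14z.png

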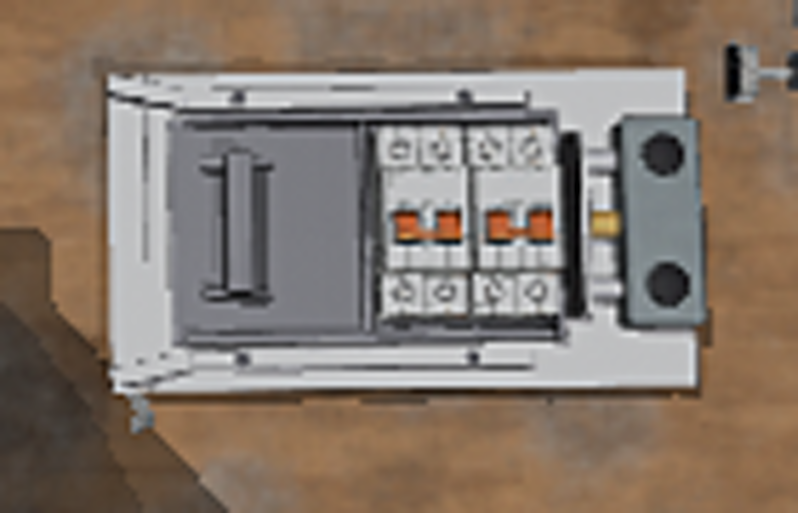

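View pics/s14z.png

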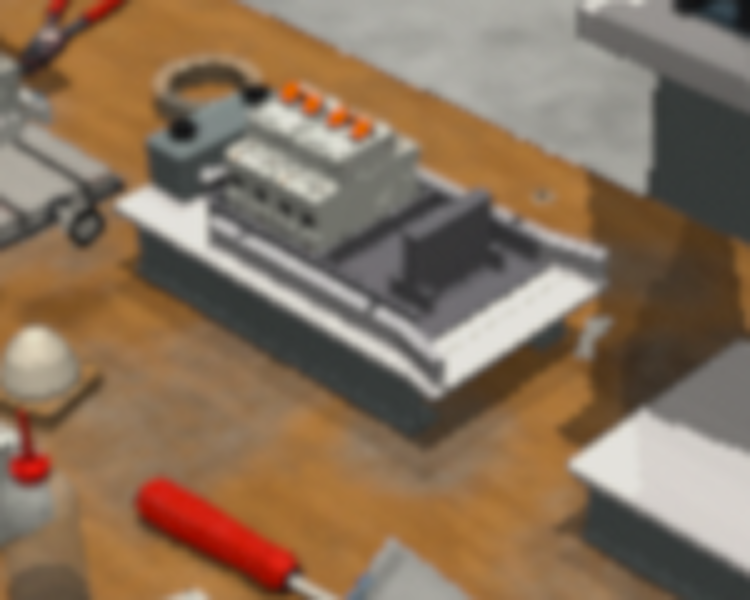

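```bash
python3 -c "
from plant import bot
print(bot.job_done())"
```

```text
the job is handed in; nothing more can be done
None
```

The tray is home in the dock against the rubber bumper with the plunger pushed in, and I handed the job in at about 29 s of the 67 s allowed. No verdict is reported on hand-in.

I gripped the bar at about 50 N and turned the tray roughly 2.5° to line it up with the dock. I then slid it about 290 mm at constant height, holding the tail down across the gap. The last stretch went in small steps down to 0.2 mm. The tool stopped at y = 0.0773 with no more than 7.7 N read at the wrist, about 5–6 N of which was sliding friction. I then opened the fingers and backed the arm away.

**Last checks:**
- **Position:** the bar is within about 0.7 mm of the dock's centre line. The estimated nose position (y about -0.063) matches the bumper face seen at the start (about -0.0625).
- **Plunger:** its brass end shows the same length behind the bumper before and after release. No gap is visible between nose and rubber in the top view. I could not read the plunger joint itself, so its depth is judged from the pictures only.
- **Breakers and bystanders:** both breakers stand upright in the nest. The screwdriver and pad look untouched, but I judged that by eye and did not measure it.
- **Disagreement:** the box fitted to the bar in the final top view came out at 3.1°, about 2° off the dock's 1.1°, which would be within the 0.07 rad limit. It covers few pixels, and the tray walls look parallel to the guides, so I took it as noise.
- **Mishaps:** my first two descend and grip calls were refused because the rows lacked keys. Nothing moved and I sent them again.

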